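Roll the pigment jar up the gutter and bar it in

TASK

With the fingertips, push the pigment jar that lies in the sloped gutter up the slope and over the crest until it rests against the end stop, then let go and swing the steel bar fully shut behind it so that the jar cannot roll back. Only push: do not lift the jar out of the gutter, and leave the muller, the upright jar and the tape roll where they stand.

Things in the scene. Friction and masses are not known exactly. Their poses are not given: they have to be found in the camera images.
- gutter: Fixed gutter, 225 x 91 x 70 mm: smooth, slippery aluminium floor, two side walls of waxed wood 10 mm thick standing 20 mm above the floor, lane 71 mm wide. Origin under its centre on the table; x points uphill (away from the robot), y to its left wall, z up. The floor rises at 8 degrees from the lip (x = -105 mm) to a crest at x = +45 mm, then falls at 10 degrees to the end stop, face at x = +105 mm.
- ramp_foot (a point): Point of the gutter floor at the foot of the slope, mid-lane, at the inner face of the low lip, 18 mm above the table; its x axis runs up the 8-degree slope, z is square to the sloped floor. The lip stands 6 mm above the floor, is 5 mm thick, and nothing stands before it.
- seat (a point): Where the middle of the jar is when it rests against the end stop in the hollow behind the crest: 84 mm uphill of the gutter's centre, mid-lane, 53 mm above the table. The crest, 39 mm downhill of it, is 39 mm above the table; the floor at the end stop is 28.5 mm and the end stop's top 70 mm above the table. Axes as the gutter's.
- jar: Black cylindrical pigment jar, grey screw lid, 68 mm long, 42 mm in diameter (44 over the lid), about 60 g. It lies across the lane against the low lip and rolls back down to the lip if let go below the crest; past the crest it rolls to the end stop. Origin at the centre of its base, by the left wall; its z axis is the jar's axis, towards the lid.
- jar_mid (a point): Middle of that jar, on its axis, 32.5 mm from the base; the jar's radius is 21 mm.
- bar (a joint): Angle of the steel bar about its upright pivot: 0 = fully shut (square across the lane just downhill of the seated jar, its limit), 1.57 = pointing downhill along the left wall; larger = swung further outwards, limit 2.3. It starts open (1.5 to 2.1), shuts counter-clockwise seen from above, and stays where it is left (about 0.4 N at the knob).
- bar_pivot (a point): Pivot of the bar, over the left wall, 47 mm uphill and 45 mm left of the gutter's centre, 70 mm above the table, at mid-height of the bar, which is 10 mm wide, 12 mm high and reaches 89 mm from the pivot. Axes as the gutter's.
- bar_knob (a point): Centre of the top of the upright wooden knob near the bar's free end, 78 mm from the pivot, 106 mm above the table; the knob is 15 mm in diameter and stands 30 mm above the bar's top. At angle a the knob lies (in gutter axes) 78*sin(a) mm downhill and 78*cos(a) mm to the right of the pivot.
- muller: Glass muller with a turned wooden handle, 60 mm wide, 104 mm tall, upright beyond the gutter; origin under its centre. To be left alone.
- upright_jar: Another black pigment jar, 44 mm wide, 71 mm tall, standing upright near the table's front edge, left of the gutter's lower end; origin under its centre. To be left alone.
- tape: Roll of paper tape lying flat beyond the gutter, 104 mm across, 25 mm high; origin under its centre. To be left alone.
There are look-alikes about, which are no part of the job. What is shaped like the jar but green is not meant.

How it is judged:
By the outcome, as a careful person would: the job done as asked, in the order asked, and still so for the second after the job is handed in, with the robot touching nothing.
It also fails if it takes over 53 s, if anything falls off the work surface, if the arm or the gripper's body presses on something with over 40 N, if the wrist force passes 120 N, or if a joint passes its speed limit or range.

ROBOT

A 7-joint arm with a two-finger parallel gripper is mounted at the origin on a cart in front of the work surface, level with it; the furniture and walls round the work are solid. World frame = base frame: x ahead of the robot, y to its left, z up, the work surface at z = 0. Lengths are in m, angles in rad, forces in N, time in s.
With the tool pointing down it reaches from about 0.4 to 0.85 m from the base axis. Payload 10.4 kg.
Tool frame: the origin (TCP) lies midway between the tips of the shut fingers; the grasp point (between the pads) lies 19 mm behind it (r.grasp_offset is the distance from the TCP to the grasp point, in m); x points along the fingers, y is the direction in which the jaws open and shut, and the axes are right-handed (so a half turn about x gives the same grasp; the last joint's range is limited). The gripper opens to 87 mm and grips with 3 to 60 N. Pads are 19 mm wide; open, the fingers measure 117 mm over their backs; the gripper's body (75 mm by 190 mm) begins 51 mm behind the grasp point.
Start: joints at [-1.149, 0.332, -0.065, 1.46, 0.022, 1.35, -0.088], TCP at [0.269, 0.564, 0.223] pointing down, gripper open.
Joint ranges: [-2.6, 2.6], [-0.5, 2.12], [-1.47, 1.34], [0.16, 2.42], [-1.27, 4.41], [0.06, 2.06], [-2.6, 2.6]. Speed limits (rad/s): [2.22, 2.22, 2.79, 2.79, 3.14, 3.14, 3.14].

INTERFACE

Orientations are given as a unit quaternion [x, y, z, w].
In Python, from bench import r, vision, close_job gives the robot as it stands. The module is installed in compiled form; this text tells all that it offers.
- The arm moves only by the shell command python3 -m pendant 'ROWS' [OPENING] [FORCE]. ROWS is text: rows parted by semicolons, each of 6 numbers parted by spaces: the shift along the tool's x, y, z in units of 0.25 m (1.0 is 0.25 m), then the turn, a rotation vector about the tool's x, y, z in units of 1.5 rad (1.0 is 1.5 rad). A call has 1 to 8 rows; each row is the pose to reach, as a shift and turn from the pose commanded when the call began, along the tool's axes at that moment; what a row does not reach only later rows make up. A row lasts 1/10 s, in which the tool goes at most 50 mm and 8.59 degrees, less where a joint would pass 70% of its speed; a pose out of reach is approached as far as the arm can. A call with a number of a shift or a turn outside -1 to 1 is refused whole. A call with a gripper value outside its range is refused whole. OPENING is the gripper command: -1 is shut, 1 is fully open, values between are in proportion, set as the call begins (- or left out, the last holds). The fingers move at their own pace and stop on an object; FORCE is the grip in N (left out, the last holds). Time passes only in rows, so rows that repeat a pose let the fingers close. It gives the time, the measured TCP pose, the force and the opening at its end, in the units of the state.
- r.read_state(): the state, without advancing time (a new reading comes with each control period).
- vision.camera(name): name is "scene" or "side" or "wrist"; returns (picture, depth): 400x640x3 uint8, blue, green, red; 400x640 float32, m along the optical axis (not along the pixel's ray), 0 where there is no reading.
- vision.get_calibration(name): a dict with "camera_matrix" (3x3 intrinsics, pixels), "k1" (the pictures are not rectified: a ray, as slopes to the right and down, at radius r is drawn at 1 + k1 r^2 times it, then the intrinsics apply), "rvec" (rotation vector, rad) and "tvec" (3), from world to camera coordinates, as OpenCV has them. Camera axes: x right, y down, z forward; pixel columns grow to the right and rows downward; lengths in m; the calibration is good to about 2 mm. A picture is of the moment at which its call begins: read the wrist's pose just before it. get_calibration takes no time and is no camera call; for the wrist camera it gives the pose at the moment of the call.
- close_job(): hands the job in, once; it reports no verdict.
The state is a dict: "time": time; "joint_positions": joint angles; "joint_vel": joint speeds; "joint_torque": joint torques, N m; "ee_pos": TCP position; "eef_rot": TCP orientation; "ft_force": force on the tool from outside, world axes, zero at the start; "torque": the same for the moment, N m; "width": finger opening in m.
Only numpy, scipy, OpenCV 4.12 (cv2) and the standard library are available. Lean on these libraries where they do the work, as an engineer would, in place of code of your own. Each camera call takes 0.05 s, during which the arm holds its last target. There are 200 camera calls.

## Working session

There is one attempt and no reset: what is moved stays moved. The work goes in short steps, Python scripts to look and compute and a shell command to move; the robot and the scene stay as the last step left them, time stands still between calls to the robot, and variables do not carry over. Pictures are saved under pics/ and viewed, about 8 in all and at most 12, crops included, and the job is handed in when it is done.

```bash
mkdir -p pics
cat > h.py <<'E'
import numpy as np, cv2
from bench import r, vision
def cal(n):
    c=vision.get_calibration(n); R=cv2.Rodrigues(np.array(c["rvec"],float))[0]
    return np.array(c["camera_matrix"],float),float(c["k1"]),R,np.array(c["tvec"],float).ravel()
def ray(n,uv,C=None):
    K,k1,R,t=C or cal(n)
    d=np.array([(uv[0]-K[0,2])/K[0,0],(uv[1]-K[1,2])/K[1,1]]); s=d.copy()
    for _ in range(20): s=d/(1+k1*(s@s))
    return -R.T@t, R.T@np.array([s[0],s[1],1.])
def onz(n,uv,z,C=None):
    o,d=ray(n,uv,C); return o+d*(z-o[2])/d[2]
def proj(n,P,C=None):
    K,k1,R,t=C or cal(n); p=R@np.array(P)+t; s=p[:2]/p[2]; s=s*(1+k1*(s@s))
    return s[0]*K[0,0]+K[0,2], s[1]*K[1,1]+K[1,2]
def pix3(n,uv,dep,C=None):
    o,d=ray(n,uv,C); return o+d*dep[int(uv[1]),int(uv[0])]
E
python3 - <<'E'
from h import *
s=r.read_state();print({k:np.round(v,3) for k,v in s.items()})
for n in("scene","side","wrist"):
    p,d=vision.camera(n);cv2.imwrite(f"pics/{n}0.png",p);np.save(f"{n}0.npy",d)
    C=cal(n);print(n,np.round(-C[2].T@C[3],3),np.round(C[2][2],2))
E
```

```text
{'time': np.float64(0.0), 'joint_positions': array([-1.149,  0.333, -0.065,  1.461,  0.022,  1.35 , -0.089]), 'joint_vel': array([-0.   ,  0.001, -0.   ,  0.003,  0.   ,  0.   ,  0.001]), 'joint_torque': array([ 0.0000e+00, -6.2326e+01,  2.5000e-02, -3.8990e+01, -6.1000e-02,
        4.0000e-02,  0.0000e+00]), 'ee_pos': array([0.269, 0.564, 0.222]), 'eef_rot': array([ 0.155,  0.69 , -0.156,  0.69 ]), 'ft_force': array([ 0.36 ,  0.413, -0.402]), 'torque': array([ 0.005, -0.021,  0.006]), 'width': np.float64(0.087)}
scene [0.229 0.958 0.623] [ 0.33 -0.72 -0.61]
side [ 0.261 -0.343  0.521] [ 0.29  0.82 -0.49]
wrist [0.194 0.6   0.384] [ 0.27 -0.13 -0.95]
```

View pics/scene0.png

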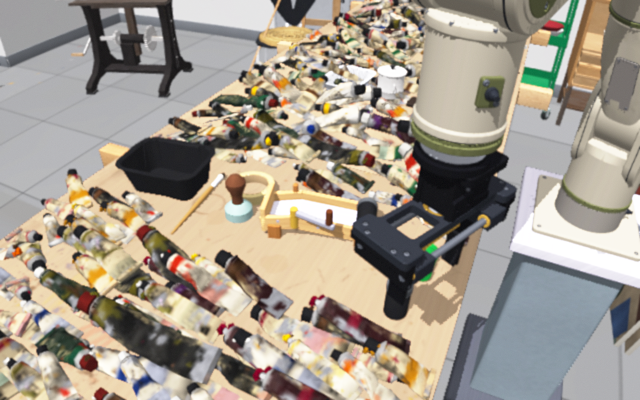

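View pics/side0.png

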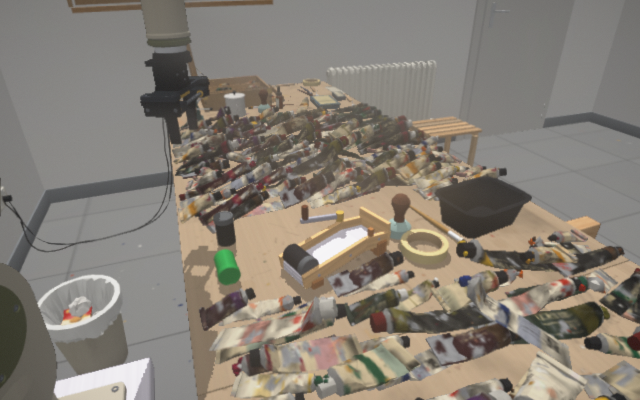

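Side view: the candidates are the black lying jar with grey lid at about (300,260) in the gutter, the upright black jar (225,228) and the green lying jar (228,266). I choose the one in the gutter. In the same view the bar pivot is near (340,216), the knob near (305,211), the muller at (400,215) and the tape at (424,247). In the scene view the gripper hides the gutter's lower end. A close crop comes next.

Run:
```python
import cv2
p=cv2.imread("pics/side0.png")[190:300,265:425];cv2.imwrite("pics/c1.png",cv2.resize(p,None,fx=5,fy=5,interpolation=cv2.INTER_CUBIC))
```

```text
(no output)
```

View pics/c1.png

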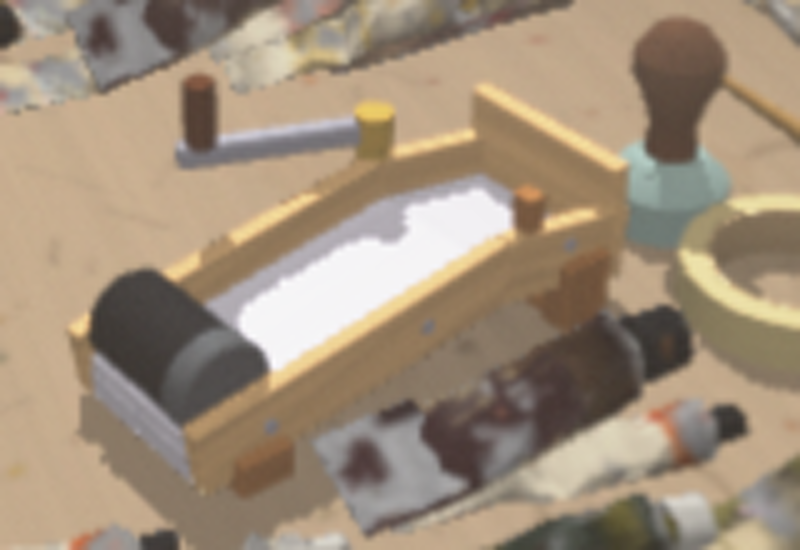

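The crop confirms the choice: black body with grey lid, lid by the right wall, against the lip. The bar points downhill and outwards, with the knob top at crop (199,78) and the pivot at (375,105). A brown peg stands on the right wall at (528,190). Next I fit the gutter pose from its corners.

```bash
cat > m.py <<'E'
from h import *
from scipy.optimize import least_squares
C=cal("side"); dep=np.load("side0.npy")
f=lambda cx,cy:((cx+.5)/5-.5+265,(cy+.5)/5-.5+190)
# crop px -> gutter coords
obs=[((70,328),(-.1125,.0455,.037)),((190,430),(-.1125,-.0455,.037)),((206,490),(-.1125,-.0455,0)),((478,85),(.1125,.0455,.070)),((626,168),(.1125,-.0455,.070))]
def fit():
    def g(p):
        c,s=np.cos(p[2]),np.sin(p[2]);e=[]
        for px,(x,y,z) in obs:
            w=onz("side",f(*px),z,C); e+=[p[0]+c*x-s*y-w[0],p[1]+s*x+c*y-w[1]]
        return e
    o=least_squares(g,[.6,.1,0]);return o.x,np.array(o.fun).reshape(-1,2)*1e3
G,res=fit()
def g2w(v):
    c,s=np.cos(G[2]),np.sin(G[2]);return np.array([G[0]+c*v[0]-s*v[1],G[1]+s*v[0]+c*v[1],v[2]])
def w2g(v):
    c,s=np.cos(G[2]),np.sin(G[2]);a=v[0]-G[0];b=v[1]-G[1];return np.array([c*a+s*b,-s*a+c*b,v[2]])
E
python3 - <<'E'
from m import *
print(G,res.round(1))
k=onz("side",f(199,78),.106,C);print("knob",w2g(k)*1e3)
p=onz("side",f(375,108),.085,C);print("pivot?",w2g(p)*1e3)
q=onz("side",f(528,190),.07,C);print("peg",w2g(q)*1e3)
for px in[(199,78),(375,108),(552,88),(150,300),(590,160),(528,190)]:
    print(px,(w2g(pix3("side",f(*px),dep,C))*1e3).round(1))
# scene check of the same points
Cs=cal("scene")
for n,v in [("knob",w2g(k)),("piv",(.047,.045,.085)),("ul",(.1125,.0455,.07)),("ur",(.1125,-.0455,.07)),("llfront",(-.1125,.0455,.037))]: print(n,np.round(proj("scene",g2w(v),Cs),1))
p=cv2.imread("pics/scene0.png")[160:270,220:380];cv2.imwrite("pics/c2.png",cv2.resize(p,None,fx=5,fy=5,interpolation=cv2.INTER_CUBIC))
E
```

```text
[0.52547272 0.29719854 0.29109464] [[ 0.6  6.8]
 [ 1.  -2.2]
 [-6.4 -8.7]
 [ 3.5  2. ]
 [ 1.4  2.1]]
knob [-24.20856428  74.71415761 106.        ]
pivot? [41.80534066 37.38705396 85.        ]
peg [ 65.78072344 -34.42899517  70.        ]
(199, 78) [-22.   78.  103.7]
(375, 108) [50.7 48.1 76.9]
(552, 88) [221.3 108.2   0.4]
(150, 300) [-94.5  10.   58.6]
(590, 160) [106.8 -29.7  66.9]
(528, 190) [ 62.4 -37.9  73.1]
knob [329.1 211.4]
piv [293.8 206.6]
ul [260.8 209.5]
ur [271.4 182.9]
llfront [375.4 234.6]
```

View pics/c2.png

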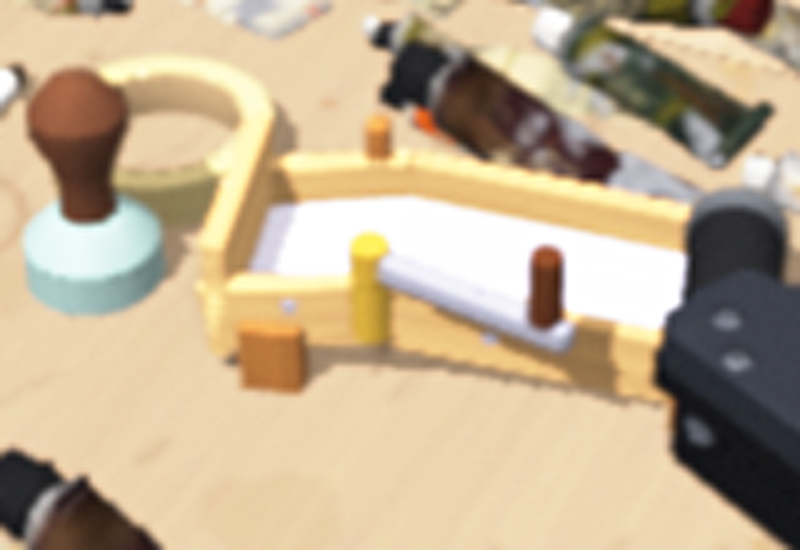

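The scene crop agrees on the knob (329,210) and the end stop's left corner, within a few pixels. The gutter fit has about 5 mm of residuals, so I'll look from the wrist camera on the way to the start position.

```bash
cat >> m.py <<'E'
from scipy.spatial.transform import Rotation as Ro
def goal(pos_g,roll=0.,yaw=0.,flip=1):
    """tool pose: x down, y across lane (flip sign); roll about gutter x, extra yaw"""
    x=np.array([0,0,-1.]);y=np.array([0,flip,0.]);M=np.stack([x,y,np.cross(x,y)],1)
    return g2w(pos_g),Ro.from_euler('z',G[2]+yaw)*Ro.from_euler('x',roll)*Ro.from_matrix(M)
def rel(goalpose,base=None):
    if base is None:
        s=r.read_state();base=(s["ee_pos"],Ro.from_quat(s["eef_rot"]))
    p,R=goalpose;return np.r_[base[1].inv().apply(p-base[0])/.25,(base[1].inv()*R).as_rotvec()/1.5].round(3)
E
python3 - <<'E'
from m import *
s=r.read_state();print(Ro.from_quat(s["eef_rot"]).as_matrix().round(2))
for fl in(1,-1): print(rel(goal((-.15,0,.24),0,0,fl)))
E
```

```text
[[-0.    0.43  0.9 ]
 [-0.    0.9  -0.43]
 [-1.   -0.    0.  ]]
[-0.071 -0.924  0.941 -0.491 -0.     0.001]
[-7.100e-02 -9.240e-01  9.410e-01  1.604e+00  1.000e-03  0.000e+00]
```

```bash
python3 -m pendant '-0.07 -0.924 0.941 -0.491 0 0;-0.07 -0.924 0.941 -0.491 0 0;-0.07 -0.924 0.941 -0.491 0 0;-0.07 -0.924 0.941 -0.491 0 0;-0.07 -0.924 0.941 -0.491 0 0;-0.07 -0.924 0.941 -0.491 0 0;-0.07 -0.924 0.941 -0.491 0 0;-0.07 -0.924 0.941 -0.491 0 0' -0.54
python3 -m pendant '0 0 0 0 0 0;0 0 0 0 0 0;0 0 0 0 0 0;0 0 0 0 0 0'
python3 - <<'E'
from m import *
print(rel(goal((-.15,0,.24))))
import pickle
Cw=cal("wrist");p,d=vision.camera("wrist");cv2.imwrite("pics/w1.png",p);np.save("w1.npy",d);pickle.dump(Cw,open("w1.pkl","wb"))
p,d=vision.camera("scene");cv2.imwrite("pics/s1.png",p)
E
```

```text
time: 0.95
ee_pos: [0.3841, 0.2496, 0.2405]
eef_rot: [-0.1, 0.7, 0.1, 0.7]
ft_force: [-0.0, 0.4, 0.4]
width: 0.031
time: 1.35
ee_pos: [0.3814, 0.2553, 0.2398]
eef_rot: [-0.103, 0.7, 0.103, 0.699]
ft_force: [-0.2, -0.3, -0.2]
width: 0.0205
[-0.001 -0.005  0.     0.002 -0.     0.   ]
```

View pics/w1.png

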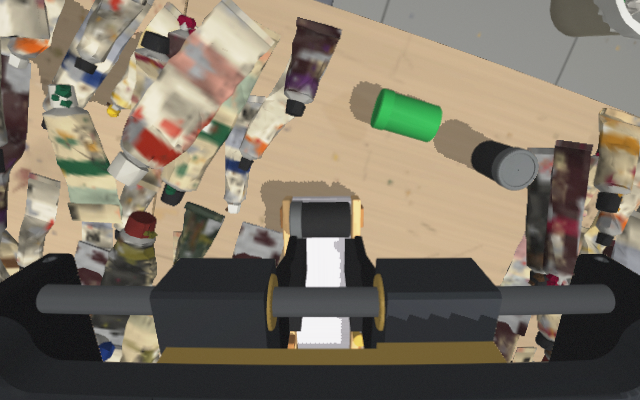

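Wrist view, with the robot side at the top: the lying jar is at (325,218) between the wall ends at (285,200) and (361,200). The green jar (407,114) and the upright jar (517,165) are clear. Refining the pose from this view plus two-view triangulation.

Run:
```python
from m import *
import pickle
Cw=pickle.load(open("w1.pkl","rb"));d=np.load("w1.npy")
p=cv2.imread("pics/w1.png")
h=cv2.cvtColor(p,cv2.COLOR_BGR2HSV)
for v in (203,215,228,235): print(v,[tuple(map(int,p[v,u])) for u in list(range(278,292))],'\n   ',[tuple(map(int,p[v,u])) for u in range(348,368)])
for uv in[(284,200),(362,200),(285,212),(358,212)]: print(uv,(w2g(onz("wrist",uv,.037,Cw))*1e3).round(1),(w2g(pix3("wrist",(uv[0]+(2 if uv[0]<320 else -2),uv[1]+2),d,Cw))*1e3).round(1))
# dark jar mid by mask
m=((h[...,2]<75)).astype(np.uint8);m[:195]=0;m[240:]=0;m[:,:284]=0;m[:,365:]=0
n,_,st,ce=cv2.connectedComponentsWithStats(m);i=1+st[1:,4].argmax();print(st[i],ce[i])
print((w2g(pix3("wrist",(325,217),d,Cw))*1e3).round(1))
Cs=cal("scene")
def tri(a,b):
    o1,d1=ray("side",a,C);o2,d2=ray("scene",b,Cs)
    t=np.linalg.lstsq(np.stack([d1,-d2],1),o2-o1,rcond=None)[0];return (o1+t[0]*d1+o2+t[1]*d2)/2,np.linalg.norm(o1+t[0]*d1-o2-t[1]*d2)*1e3
fs=lambda x,y:((x+.5)/5-.5+220,(y+.5)/5-.5+160)
for n,a,b in[("knob",(199,78),(547,252)),("piv",(375,107),(370,241)),("ul",(478,85),(205,240)),("peg",(528,190),(378,120))]:
    P,e=tri(f(*a),fs(*b));print(n,(w2g(P)*1e3).round(1),e.round(1))
```

```text
203 [(101, 124, 141), (100, 123, 140), (102, 124, 141), (99, 122, 141), (96, 132, 159), (106, 153, 188), (109, 155, 192), (109, 158, 192), (108, 156, 191), (107, 155, 190), (102, 149, 182), (93, 130, 159), (72, 87, 100), (68, 68, 68)] 
    [(43, 44, 43), (108, 106, 108), (159, 159, 165), (117, 133, 150), (94, 134, 165), (136, 199, 233), (161, 227, 245), (162, 227, 245), (161, 228, 245), (161, 227, 245), (159, 226, 245), (158, 224, 244), (148, 210, 237), (140, 173, 198), (145, 179, 204), (145, 179, 205), (147, 181, 206), (146, 180, 205), (146, 179, 205), (146, 179, 205)]
215 [(99, 123, 139), (94, 117, 137), (67, 100, 136), (64, 101, 144), (72, 109, 143), (96, 139, 171), (106, 150, 185), (108, 155, 192), (109, 157, 193), (108, 156, 191), (102, 145, 175), (94, 107, 118), (100, 100, 98), (109, 109, 106)] 
    [(49, 49, 47), (50, 49, 49), (55, 65, 73), (73, 99, 119), (95, 135, 166), (133, 192, 227), (158, 222, 244), (160, 226, 245), (162, 228, 245), (163, 228, 245), (162, 227, 245), (156, 223, 244), (136, 202, 237), (95, 160, 223), (94, 159, 222), (111, 162, 215), (147, 180, 205), (145, 1
[... 896 characters left out ...]
15, 123), (79, 111, 135), (101, 146, 178), (136, 198, 231), (144, 210, 238), (126, 183, 222), (119, 172, 214), (119, 173, 213), (124, 180, 219), (121, 177, 215), (119, 157, 187), (138, 168, 193), (147, 179, 205), (145, 179, 206), (146, 180, 206), (146, 179, 206), (147, 180, 207), (147, 181, 205)]
(284, 200) [-112.8  -46.7   37. ] [-110.2  -44.5   36.6]
(362, 200) [-112.9   43.    37. ] [-109.9   40.9   35.5]
(285, 212) [-98.1 -46.   37. ] [-96.9 -43.4  40.5]
(358, 212) [-98.2  38.8  37. ] [-96.4  36.4  38.9]
[ 289  202   62   38 1776] [323.88457207 219.13682432]
[-100.6    0.5   59.6]
knob [-24.4  73.1 107.4] 1.8
piv [47.4 43.7 80.8] 0.7
ul [111.1  44.2  71.4] 5.5
peg [ 60.1 -41.1  76.4] 2.0
```

Two-view and wrist checks agree within 2–3 mm: the pivot comes out at (47,44) in gutter axes, and the lane centre is about 2 mm right. The knob is at about (-24,73), so the bar angle is about 1.94. I'll push with a 20 mm finger gap and roll the tool 0.2 rad so the gripper body clears the knob.

Run:
```python
from m import *
print(rel(goal((-.15,-.002,.034),.2)))
b=goal((-.15,-.002,.034),.2)
for v in[(-.115,-.002,.034),(-.095,-.002,.036),(.015,-.002,.051),(.05,-.002,.05)]: print(v,rel(goal(v,.2),b))
```

```text
[ 0.824 -0.011 -0.     0.001 -0.     0.133]
(-0.115, -0.002, 0.034) [ 0.   -0.    0.14  0.    0.    0.  ]
(-0.095, -0.002, 0.036) [-0.008  0.002  0.22   0.     0.     0.   ]
(0.015, -0.002, 0.051) [-0.067  0.014  0.66   0.     0.     0.   ]
(0.05, -0.002, 0.05) [-0.063  0.013  0.8    0.     0.     0.   ]
```

```bash
python3 -m pendant '0.2 0 0 0 0 0.07;0.4 0 0 0 0 0.133;0.6 -0.01 0 0 0 0.133;0.75 -0.01 0 0 0 0.133;0.824 -0.011 0 0 0 0.133;0.824 -0.011 0 0 0 0.133;0.824 -0.011 0 0 0 0.133;0.824 -0.011 0 0 0 0.133'
python3 -m pendant '0 0 0.02 0 0 0;0 0 0.05 0 0 0;0 0 0.08 0 0 0;0 0 0.11 0 0 0;0 0 0.14 0 0 0;-0.003 0.001 0.17 0 0 0;-0.006 0.001 0.2 0 0 0;-0.008 0.002 0.22 0 0 0'
python3 - <<'E'
from m import *
s=r.read_state();print((w2g(s["ee_pos"])*1e3).round(1))
p,d=vision.camera("side");cv2.imwrite("pics/side1.png",p);cv2.imwrite("pics/c3.png",cv2.resize(p[170:310,245:405],None,fx=4,fy=4,interpolation=cv2.INTER_CUBIC))
E
```

```text
time: 2.25
ee_pos: [0.3836, 0.2526, 0.0355]
eef_rot: [-0.032, 0.706, 0.172, 0.687]
ft_force: [0.0, -0.6, 0.6]
width: 0.0199
time: 3.05
ee_pos: [0.4361, 0.2679, 0.0362]
eef_rot: [-0.033, 0.706, 0.172, 0.686]
ft_force: [-0.4, -0.3, 0.4]
width: 0.02
[-94.   -2.4  36.2]
```

View pics/c3.png

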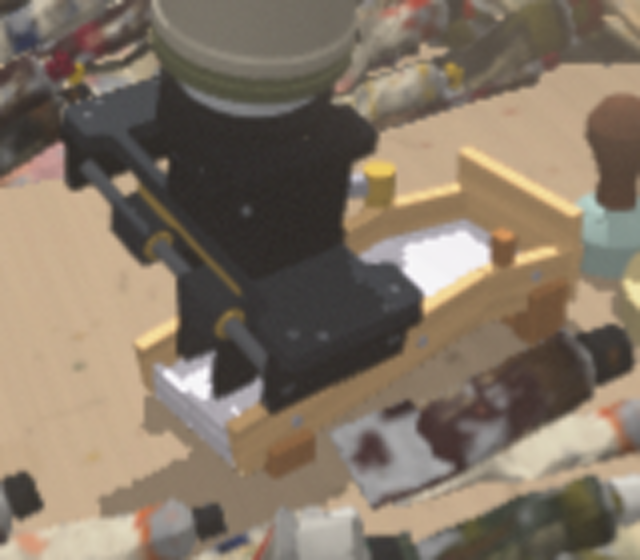

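The crop shows the fingers inside the lane at crop (215,370), past the lip, with the jar ahead of them hidden by the body. The arm touches nothing else, so I continue up the slope.

```bash
python3 -m pendant '-0.005 0.001 0.04 0 0 0;-0.011 0.002 0.08 0 0 0;-0.016 0.003 0.12 0 0 0;-0.022 0.004 0.16 0 0 0;-0.027 0.005 0.2 0 0 0;-0.032 0.006 0.24 0 0 0;-0.038 0.008 0.28 0 0 0;-0.043 0.009 0.32 0 0 0'
python3 -m pendant '-0.005 0.001 0.04 0 0 0;-0.01 0.002 0.08 0 0 0;-0.016 0.003 0.12 0 0 0;-0.015 0.003 0.15 0 0 0;-0.014 0.003 0.18 0 0 0;-0.013 0.003 0.21 0 0 0;-0.012 0.003 0.24 0 0 0;-0.012 0.003 0.255 0 0 0'
python3 - <<'E'
from m import *
s=r.read_state();print((w2g(s["ee_pos"])*1e3).round(1),s["ft_force"].round(2))
p,d=vision.camera("side");cv2.imwrite("pics/side2.png",p);cv2.imwrite("pics/c4.png",cv2.resize(p[170:310,245:425],None,fx=4,fy=4,interpolation=cv2.INTER_CUBIC))
E
```

```text
time: 3.9
ee_pos: [0.5127, 0.2911, 0.0472]
eef_rot: [-0.033, 0.706, 0.172, 0.686]
ft_force: [-0.5, -0.1, 0.1]
width: 0.0199
time: 4.7
ee_pos: [0.5736, 0.3094, 0.0501]
eef_rot: [-0.033, 0.706, 0.172, 0.686]
ft_force: [0.1, 0.8, 0.6]
width: 0.0203
[49.6 -2.1 50.1] [0.13 0.77 0.6 ]
```

View pics/c4.png

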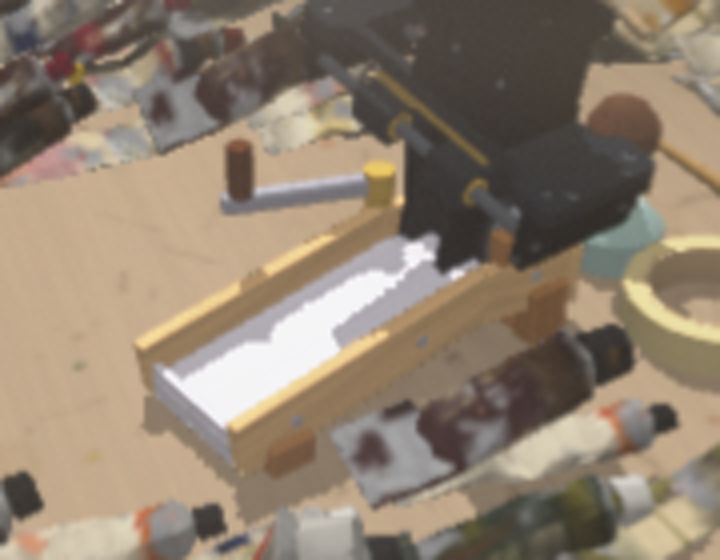

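The lane behind the fingers is empty and the jar is up against the end stop side. Backing off now, then lifting and turning the roll back for the bar.

Run:
```python
from m import *
b=goal((.05,-.002,.05),.2)
print(rel(b))
for v,ro in[((.035,-.002,.052),.2),((.03,-.002,.15),.2),((.03,-.002,.17),0)]: print(v,rel(goal(v,ro)))
b=goal((.03,-.002,.17),0)
for v in[(-.02,.108,.17),(-.02,.108,.09)]: print(v,rel(goal(v),b))
```

```text
[0.    0.    0.001 0.    0.    0.   ]
(0.035, -0.002, 0.052) [-0.007  0.002 -0.059  0.     0.     0.   ]
(0.03, -0.002, 0.15) [-0.392  0.08  -0.079  0.     0.     0.   ]
(0.03, -0.002, 0.17) [-0.47   0.095 -0.079  0.     0.    -0.133]
(-0.02, 0.108, 0.17) [ 0.    0.44 -0.2   0.    0.    0.  ]
(-0.02, 0.108, 0.09) [ 0.32  0.44 -0.2   0.    0.    0.  ]
```

```bash
python3 -m pendant '-0.004 0.001 -0.03 0 0 0;-0.007 0.002 -0.06 0 0 0;-0.1 0.02 -0.079 0 0 0;-0.25 0.05 -0.079 0 0 0;-0.392 0.08 -0.079 0 0 0;-0.47 0.095 -0.079 0 0 -0.133;-0.47 0.095 -0.079 0 0 -0.133;-0.47 0.095 -0.079 0 0 -0.133'
python3 -m pendant '0 0.1 -0.1 0 0 0;0 0.25 -0.2 0 0 0;0 0.44 -0.2 0 0 0;0 0.44 -0.2 0 0 0;0 0.44 -0.2 0 0 0;0 0.44 -0.2 0 0 0;0 0.44 -0.2 0 0 0' -1 20
python3 - <<'E'
from m import *
s=r.read_state();print((w2g(s["ee_pos"])*1e3).round(1),s["width"])
print(rel(goal((-.02,.108,.09))))
p,d=vision.camera("side");cv2.imwrite("pics/side3.png",p);cv2.imwrite("pics/c5.png",cv2.resize(p[170:310,245:425],None,fx=4,fy=4,interpolation=cv2.INTER_CUBIC))
E
```

```text
time: 5.55
ee_pos: [0.5522, 0.3065, 0.1708]
eef_rot: [-0.104, 0.699, 0.105, 0.7]
ft_force: [-0.6, -0.6, -0.6]
width: 0.0204
time: 6.25
ee_pos: [0.4755, 0.3927, 0.1699]
eef_rot: [-0.102, 0.7, 0.102, 0.7]
ft_force: [-0.4, 0.8, 0.8]
width: 0.0004
[-20.5 105.8 169.9] 0.00040653560452115093
[ 0.319  0.009  0.002 -0.001 -0.     0.   ]
```

View pics/c5.png

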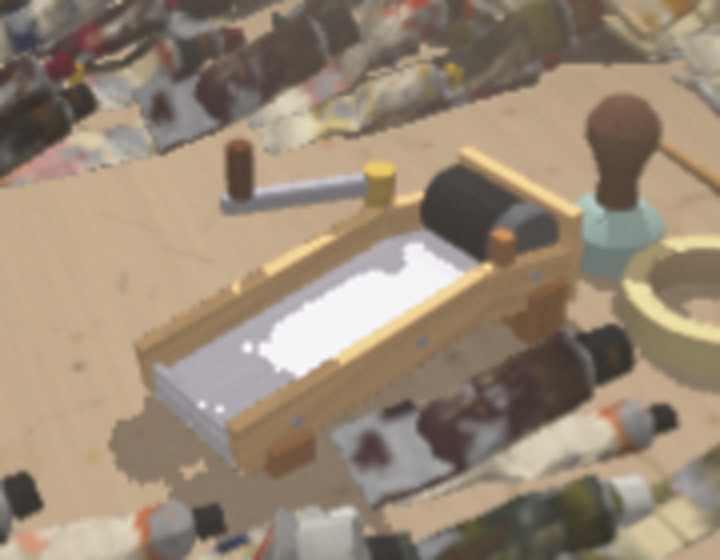

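The jar rests in the hollow against the end stop, at crop (490,210). The bar is still open with the knob at crop (240,170). Going down outside the knob and pushing.

```bash
python3 -m pendant '0.1 0.015 0 0 0 0;0.22 0.015 0 0 0 0;0.32 0.015 0 0 0 0;0.32 0.015 0 0 0 0;0.32 0.015 0 0 0 0'
python3 -m pendant '0 -0.04 -0.032 0 0 0;0 -0.08 -0.032 0 0 0;0 -0.12 -0.032 0 0 0;0 -0.16 -0.032 0 0 0;0 -0.2 -0.032 0 0 0;0 -0.24 -0.032 0 0 0;0 -0.27 -0.032 0 0 0;0 -0.292 -0.032 0 0 0'
python3 - <<'E'
from m import *
s=r.read_state();print((w2g(s["ee_pos"])*1e3).round(1),s["ft_force"].round(2))
p,d=vision.camera("side");cv2.imwrite("pics/side4.png",p);cv2.imwrite("pics/c6.png",cv2.resize(p[170:310,245:425],None,fx=4,fy=4,interpolation=cv2.INTER_CUBIC))
print([np.round(proj("side",g2w((.047-.078*np.sin(a),.045-.078*np.cos(a),.106)),C)-np.array([245,170]),0)*4 for a in(1.4,1.2,1.0)])
E
```

```text
time: 6.8
ee_pos: [0.4739, 0.3976, 0.0906]
eef_rot: [-0.102, 0.7, 0.102, 0.7]
ft_force: [0.7, -0.9, 0.8]
width: 0.0005
time: 7.6
ee_pos: [0.4872, 0.3251, 0.0901]
eef_rot: [-0.103, 0.7, 0.103, 0.7]
ft_force: [-0.1, 0.7, 0.4]
width: 0.0002
[-28.6  37.7  90.1] [-0.09  0.67  0.44]
[array([276., 176.]), array([300., 188.]), array([328., 192.])]
```

View pics/c6.png

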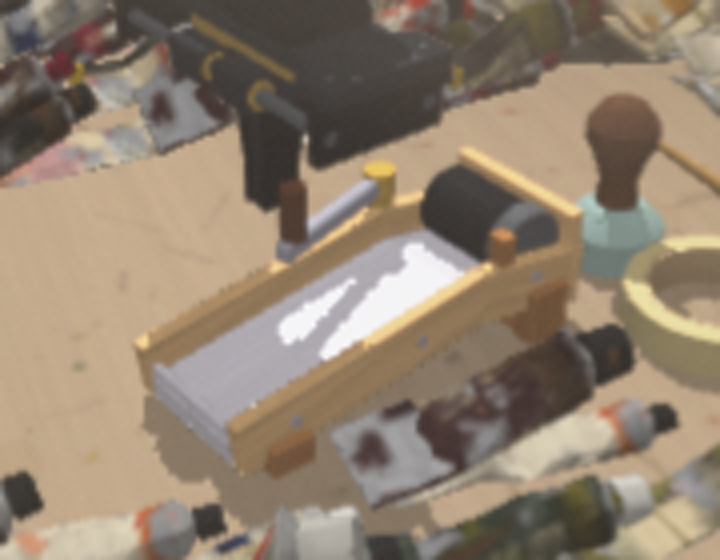

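The knob is on track, at crop (292,185), angle about 1.25. Continuing a little, then stepping round to the knob's downhill side and pushing uphill.

```bash
python3 -m pendant '0 -0.04 0.012 0 0 0;0 -0.08 0.024 0 0 0;0 -0.068 -0.02 0 0 0;0 -0.068 -0.068 0 0 0;0 -0.14 -0.07 0 0 0;0 -0.212 -0.07 0 0 0;0 -0.212 -0.07 0 0 0;0 -0.212 -0.03 0 0 0'
python3 -m pendant '0 -0.01 0.04 0 0 0;0 -0.02 0.08 0 0 0;0 -0.033 0.12 0 0 0;0 -0.045 0.16 0 0 0;0 -0.055 0.195 0 0 0;0 -0.062 0.22 0 0 0;0 -0.062 0.22 0 0 0'
python3 - <<'E'
from m import *
s=r.read_state();print((w2g(s["ee_pos"])*1e3).round(1),s["ft_force"].round(2))
p,d=vision.camera("side");cv2.imwrite("pics/side5.png",p);cv2.imwrite("pics/c7.png",cv2.resize(p[170:310,245:425],None,fx=4,fy=4,interpolation=cv2.INTER_CUBIC))
print([np.round(proj("side",g2w((.047-.078*np.sin(a),.045-.078*np.cos(a),.106)),C)-np.array([245,170]),1)*4 for a in(.9,.6,.3,0)])
E
```

```text
time: 8.45
ee_pos: [0.4942, 0.2733, 0.0902]
eef_rot: [-0.103, 0.7, 0.103, 0.699]
ft_force: [0.3, 0.6, -0.3]
width: 0.0004
time: 9.15
ee_pos: [0.5574, 0.2568, 0.0894]
eef_rot: [-0.105, 0.701, 0.091, 0.7]
ft_force: [4.6, -48.8, 13.1]
width: 0.0005
[ 19.  -47.8  89.4] [  4.57 -48.76  13.11]
[array([344. , 195.6]), array([390.8, 198. ]), array([436.4, 192.8]), array([475.2, 181.2])]
```

View pics/c7.png

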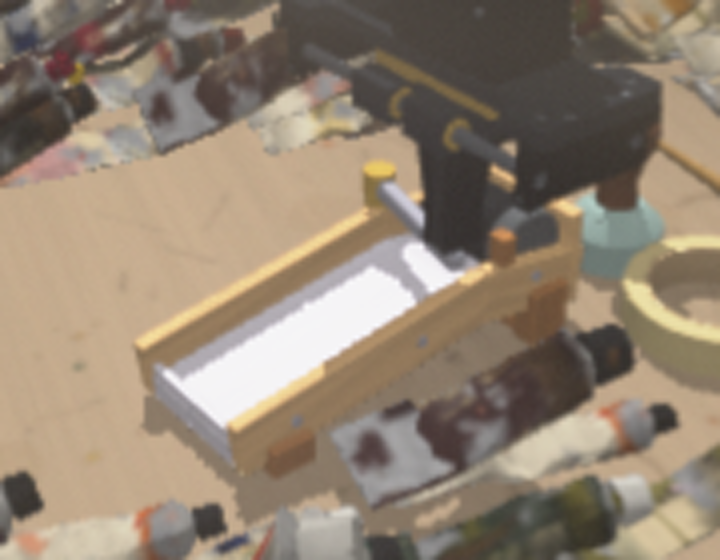

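The wrist force is −49 N sideways and the TCP is 20 mm right of its target. The fingers slid past the knob's right side and are now pressing it along the bar, at angle about 0.25. I'll move right to relieve that, back off downhill, and look.

```bash
python3 -m pendant '0 -0.07 0 0 0 0;0 -0.13 -0.02 0 0 0;0 -0.13 -0.1 0 0 0;0 -0.13 -0.2 0 0 0;0 -0.13 -0.26 0 0 0;0 -0.13 -0.26 0 0 0;0 -0.13 -0.26 0 0 0'
python3 - <<'E'
from m import *
s=r.read_state();print((w2g(s["ee_pos"])*1e3).round(1),s["ft_force"].round(2),rel(goal((-.038,-.062,.09))))
p,d=vision.camera("side");cv2.imwrite("pics/side6.png",p);cv2.imwrite("pics/c8.png",cv2.resize(p[170:310,245:425],None,fx=4,fy=4,interpolation=cv2.INTER_CUBIC))
E
```

```text
time: 9.9
ee_pos: [0.4993, 0.2254, 0.0904]
eef_rot: [-0.103, 0.699, 0.104, 0.7]
ft_force: [0.1, -0.1, -0.1]
width: 0.001
[-45.6 -61.2  90.4] [ 0.06 -0.15 -0.06] [ 0.001 -0.003  0.031  0.001  0.001 -0.001]
```

View pics/c8.png

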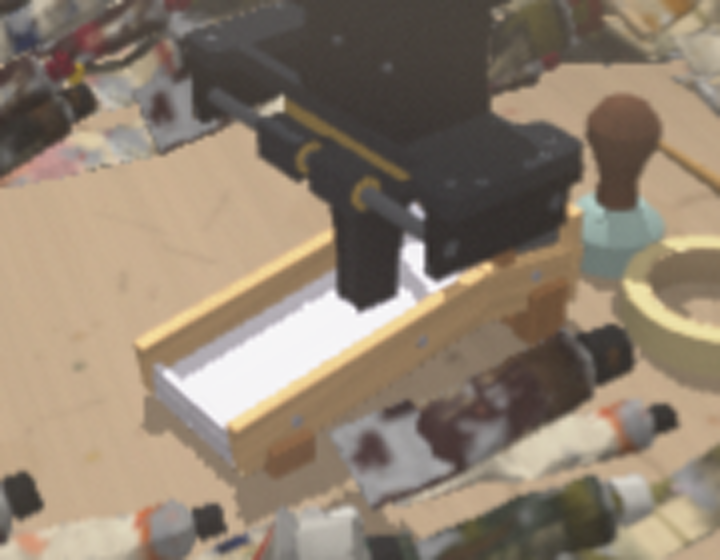

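Force is back to zero, but the gripper hides the knob in this view. I'll find it by colour in the scene camera, numerically.

```bash
cat > knob.py <<'E'
from m import *
def knob():
    Cs=cal("scene");p,d=vision.camera("scene");cv2.imwrite("pics/last_scene.png",p)
    h=cv2.cvtColor(p,cv2.COLOR_BGR2HSV)
    for a in np.arange(-.1,2.2,.1):
        P=g2w((.047-.078*np.sin(a),.045-.078*np.cos(a),.101));u,v=proj("scene",P,Cs);x=h[int(round(v)),int(round(u))];D=d[int(round(v)),int(round(u))]
        print(round(a,1),round(u),round(v),x,p[int(round(v)),int(round(u))],round(float((w2g(pix3("scene",(round(u),round(v)),d,Cs))*1e3)[2])))
    m=cv2.inRange(h,(0,90,20),(14,255,140));m[:165]=0;m[260:]=0;m[:,:250]=0;m[:,400:]=0
    n,_,st,ce=cv2.connectedComponentsWithStats(m)
    for i in range(1,n):
        if st[i,4]>12:
            t=(st[i,0]+st[i,2]/2-.5,st[i,1]+1);print(st[i],(w2g(onz("scene",t,.105,Cs))*1e3).round(1))
E
python3 -c "
from knob import *
knob()"
```

```text
-0.1 297 177 [17 45 51] [42 47 51] 21
0.0 301 177 [113  35  29] [29 26 25] 45
0.1 305 177 [  8 142  72] [32 43 72] 51
0.2 308 178 [  9 174  98] [31 52 98] 106
0.3 312 179 [ 11 148  67] [28 42 67] 100
0.4 315 180 [ 12 138  59] [27 40 59] 48
0.5 319 181 [  8 109  63] [36 43 63] 46
0.6 322 183 [  3 109  63] [36 39 63] 43
0.7 324 184 [178  54  81] [65 64 81] 41
0.8 327 186 [169  35 103] [ 94  89 103] 33
0.9 329 188 [  3 110  74] [42 45 74] 31
1.0 331 190 [ 9 90 85] [55 64 85] 29
1.1 333 193 [ 9 88 99] [65 75 99] 27
1.2 334 195 [ 14 109 150] [ 86 116 150] 24
1.3 335 197 [ 22 102 254] [152 227 254] 50
1.4 335 200 [ 18 125 227] [116 181 227] 47
1.5 335 202 [ 18 125 221] [113 176 221] 40
1.6 335 205 [ 17 112 221] [124 178 221] 33
1.7 334 207 [130   3 255] [255 252 253] 29
1.8 332 210 [135   2 254] [254 252 253] 32
1.9 331 212 [120   1 254] [254 253 253] 32
2.0 329 215 [135   2 254] [254 252 253] 32
2.1 326 217 [120   1 254] [254 253 253] 33
[366 165   7   3  14] [-86.5 -90.3 105. ]
[303 173  24  21 269] [ 20.8 -41.9 105. ]
[279 228   3   9  19] [ 53.4 135.5 105. ]
```

The depth check puts the knob at angle about 0.25, around (27,−30). Lining up directly downhill of it and pushing uphill.

```bash
python3 -m pendant '0 0.06 0 0 0 0;0 0.12 0 0 0 0;0 0.12 0.05 0 0 0;0 0.12 0.1 0 0 0;0 0.12 0.15 0 0 0;0 0.12 0.19 0 0 0;0 0.12 0.22 0 0 0;0 0.12 0.25 0 0 0'
python3 -m pendant '0 0 0.015 0 0 0;0 0 0.03 0 0 0;0 0 0.04 0 0 0;0 0 0.048 0 0 0;0 0 0.048 0 0 0;0 0 0.048 0 0 0'
python3 - <<'E'
from m import *
s=r.read_state();print((w2g(s["ee_pos"])*1e3).round(1),s["ft_force"].round(2))
E
python3 -c "
from knob import *
knob()" | sed -n '1,6p;24,$p'
```

```text
time: 10.8
ee_pos: [0.5504, 0.2715, 0.0898]
eef_rot: [-0.103, 0.7, 0.103, 0.699]
ft_force: [0.4, -1.6, -0.2]
width: 0.0004
time: 11.4
ee_pos: [0.5617, 0.2747, 0.0902]
eef_rot: [-0.103, 0.7, 0.103, 0.7]
ft_force: [0.7, -0.6, 0.3]
width: 0.0004
[ 28.2 -32.   90.2] [ 0.74 -0.55  0.29]
-0.1 297 177 [ 10 113  68] [38 48 68] 20
0.0 301 177 [  8 151  54] [22 31 54] 105
0.1 305 177 [108  71  18] [18 15 13] 162
0.2 308 178 [140  48  16] [16 13 15] 106
0.3 312 179 [105  43  12] [12 11 10] 104
0.4 315 180 [10 73 42] [30 34 42] 102
[364 165   9   2  14] [-84.4 -90.  105. ]
[297 177  29  17 197] [ 25.5 -26.6 105. ]
[331 193   9   4  13] [-28.2  18.9 105. ]
[279 228   3   9  19] [ 53.4 135.5 105. ]
```

Nearly shut, with no resistance yet. Creeping on to the limit.

```bash
for i in 1 2; do python3 -m pendant '0 0 0.006 0 0 0;0 0 0.012 0 0 0;0 0 0.012 0 0 0;0 0 0.012 0 0 0' | grep -E 'ee_pos|force'; done
```

```text
ee_pos: [0.5642, 0.2752, 0.09]
ft_force: [-5.0, -0.7, 2.4]
ee_pos: [0.565, 0.2754, 0.0896]
ft_force: [-14.7, -5.4, 9.5]
```

The bar is at its limit: force rises to about 15 N and motion stops. Backing off downhill, lifting clear and checking.

```bash
python3 -m pendant '0 0 -0.03 0 0 0;0 0 -0.08 0 0 0;0 0 -0.15 0 0 0;-0.15 0 -0.2 0 0 0;-0.3 0 -0.3 0 0 0;-0.5 0 -0.5 0 0 0;-0.6 0 -0.7 0 0 0;-0.6 0 -0.7 0 0 0'
python3 -m pendant '0 0 0 0 0 0;0 0 0 0 0 0;0 0 0 0 0 0'
python3 - <<'E'
from knob import *
knob()
p,d=vision.camera("side")
q=cv2.imread("pics/last_scene.png")
Z=lambda a:cv2.resize(a,None,fx=4,fy=4,interpolation=cv2.INTER_CUBIC)
cv2.imwrite("pics/c9.png",np.vstack([Z(p[195:270,230:430]),Z(q[160:230,220:420])]))
print("pred knob side a=0,.1",[np.round((np.array(proj("side",g2w((.047-.078*np.sin(a),.045-.078*np.cos(a),.106)),C))-[230,195])*4) for a in(0,.1)])
E
```

```text
time: 13.05
ee_pos: [0.3988, 0.2256, 0.2427]
eef_rot: [-0.102, 0.698, 0.104, 0.701]
ft_force: [0.4, -0.6, -0.3]
width: 0.0005
time: 13.35
ee_pos: [0.4005, 0.2257, 0.2394]
eef_rot: [-0.103, 0.7, 0.102, 0.7]
ft_force: [0.5, 0.5, -0.3]
width: 0.0003
-0.1 297 177 [ 12 118 121] [ 65  87 121] 101
0.0 301 177 [  9 166  83] [29 46 83] 101
0.1 305 177 [ 8 17 59] [55 56 59] 51
0.2 308 178 [ 8 60 94] [72 78 94] 52
0.3 312 179 [ 12 147  71] [30 47 71] 52
0.4 315 180 [ 12 145  58] [25 38 58] 50
0.5 319 181 [  6 104  64] [38 43 64] 46
0.6 322 183 [  4 103  62] [37 40 62] 42
0.7 324 184 [178  57  81] [64 63 81] 39
0.8 327 186 [171  35 102] [ 92  88 102] 36
0.9 329 188 [  2 109  75] [43 45 75] 31
1.0 331 190 [ 9 92 83] [53 62 83] 29
1.1 333 193 [10 84 97] [65 76 97] 25
1.2 334 195 [ 13 109 148] [ 85 113 148] 24
1.3 335 197 [ 22 103 253] [151 226 253] 48
1.4 335 200 [ 17 124 226] [116 180 226] 47
1.5 335 202 [ 17 126 219] [111 173 219] 41
1.6 335 205 [ 17 112 219] [123 177 219] 32
1.7 334 207 [120   3 255] [255 252 252] 29
1.8 332 210 [135   2 254] [254 252 253] 30
1.9 331 212 [135   2 254] [254 252 253] 31
2.0 329 215 [135   2 254] [254 252 253] 31
2.1 326 217 [135   2 254] [254 252 253] 32
[364 165   9   2  14] [-84.4 -90.  105. ]
[296 172  31  22 337] [ 28.3 -44.3 105. ]
[279 228   4   9  22] [ 52.5 135.3 105. ]
pred knob side a=0,.1 [array([535.,  81.]), array([523.,  86.])]
```

View pics/c9.png

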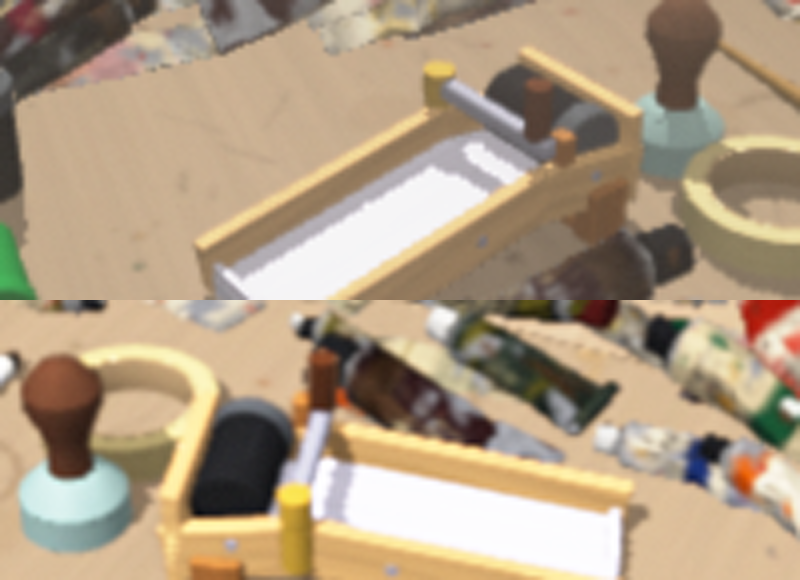

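The bar is shut against the peg: the knob top is at crop (538,82), against (535,81) predicted for angle 0. The jar rests behind it at the end stop, the muller, tape and upright jar are where they stood, and the gripper is clear.

```bash
python3 -c "
from bench import close_job
print(close_job())"
```

```text
the job is handed in; nothing more can be done
None
```

The jar is over the crest and resting against the end stop, with the bar swung shut behind it. I handed the job in at about 13.5 s of robot time.

- **Jar:** I pushed it up the slope with the fingertips, 20 mm apart, followed it over the crest and backed off. The pictures showed it seated before I touched the bar.
- **Bar:** I pushed its knob round until it stopped moving against about 15 N. Afterwards the knob top was about 3 px in the enlarged crop (under 1 image pixel) from where angle 0 predicts, with the bar by its peg.
- **Last checks:** The gripper was clear. In the last picture, the muller and tape looked unmoved. The upright jar showed only partly, at the edge of the crop; nothing I did went near it.
- **What went wrong:** On the first try at the bar, the fingers slid past the knob and pressed it sideways. The wrist force read about 50 N, under the 120 N limit. From the geometry it was the fingertips, not the gripper body, that pressed. I backed off, and the second push went cleanly.
- **Disagreements:** The first gutter fit had corner residuals of up to about 9 mm, and the wrist view put the lane about 2–3 mm further right. I corrected for this.

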